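# Take the snap-in filter cover off the bench fume cleaner

### The job

The filter of the bench fume cleaner is due for a change: take its slatted filter cover off. Squeeze the snap tab in against the finger bar just hard enough to free the hook, lift that end out, draw the tongues at the other end from under the housing, and lay the cover face up in the middle of the rubber mat. Go gently, because too hard a squeeze cracks the tab and forcing the cover while it is still caught strains it; lay it down, don't drop it, and leave the shoe, the tin and the hammer alone.

Things in the scene. Friction and masses are not known exactly. Their poses are not given: they have to be found in the camera images.
- extractor: bench fume cleaner, a fixed white plastic box 250 (x) x 190 (y) x 130 mm high. Origin: centre of its underside; z up; +x is its front (switch, knob, tab end of the cover). Its 4 mm thick top has an opening (x -71.5 to 70.7, y -56.5 to 56.5 mm), where the cover lies flush. Its rim at -x lies over the cover's tongues. Forcing the cover against it with over 20 N strains the cover.
- catch (a point): edge of the opening at the extractor's +x end, 126 mm over the bench. Here a steel strike bracket, 26 mm wide, lies over the tab's hook. It is screwed in slots and set differently on every unit, which is not measured: it holds the hook by 1.6 to 7.2 mm, and its two stop fingers check the tab 1 mm (at the hook) after the hook is free. The tab bears 15 N against it.
- cover: loose slatted grey plastic cover, plate 140 (x) x 110 (y) x 4 mm, 0.14 to 0.24 kg. Origin: centre of the plate's UNDERSIDE; z out of its face, +x to the tab end. Seated: x, y, yaw as the extractor's, origin 126 mm up, about 1 mm play. Skirts at y = +-46 (x -55 to 50) go 26 mm below the plate; laid down it stands on them, origin 26 mm up.
- bar (a point): finger bar: upright rib across the cover's face, x 28 to 32, y -25 to 25, z 4 to 24 mm in the cover frame. This point is the middle of its inner face, cover (28, 0, 16) mm, turned with the cover. Nothing stands higher than the plate (z = 4 mm) on the cover inward (-x) of it.
- tongues (a point): midway between the tips of the two tongues of the cover's -x end, cover (-80, 0, -3) mm. Tongues at y = +-30, 16 wide, 3.5 thick, top 1.2 mm below the plate; they reach 8.5 mm under the housing's rim. That end cannot be lifted straight up: with the tab end up 10 degrees or more, the cover draws out along its own +x.
- tab: springy snap tab at the cover's +x end, same plastic: upright leg 22 mm wide (y), 3 thick, outer face at cover x = 67, top at cover z = 24. Origin: the spring root it flexes about, cover (70, 0, -24) mm. Its hook, 22 mm above the root on the outer side, sits 1.5 mm under the strike bracket. Over 16 N cracks it. Let go, it springs back.
- ridge (a point): outermost point of the tab's thumb ridge, cover (71, 0, 16) mm at rest: 43 mm from bar, so bar and ridge make a 43 mm wide grip along cover x. Squeezed toward the bar only the tab gives, the bar does not. How far and how hard it must go in until the hook is free differs each time (between 3 and 14 N, over 3 to 14 mm): it has to be felt with light pulls.
- mat: black rubber mat, 250 (x) x 210 (y) x 4 mm, fixed on the bench. Origin: centre of its underside; z up.
- shoe: brown shoe on its green last, 285 x 95 x 116 mm high; bystander. Origin: under its middle, on the bench; +x to the toe.
- tin: adhesive tin, 80 mm across, 115 mm high; bystander. Origin: centre of its underside.
- hammer: hammer lying on the bench, about 260 mm long; bystander. Origin on the bench; its handle lies along its x.
Mind the look-alikes: they are no part of the job. There is more than one size of the cover; the one meant has the size given above.

How it is judged:
By the outcome, as a careful person would: the job done as asked, in the order asked, and still so for the second after the job is handed in, with the robot touching nothing.
It also fails if it takes over 67 s, if anything falls off the work surface, if the arm or the gripper's body presses on something with over 40 N, if the wrist force passes 120 N, or if a joint passes its speed limit or range.

### The arm

A 6-joint arm with a two-finger parallel gripper is mounted at the origin on the work surface. World frame = base frame: x ahead of the robot, y to its left, z up, the work surface at z = 0. Lengths are in m, angles in rad, forces in N, time in s.
With the tool pointing down it reaches from about 0.2 to 0.875 m from the base axis. Payload 3.4 kg.
Tool frame: the origin (TCP) lies between the finger pads; the fingertips stand 25 mm ahead of it and the grasp point (between the pads) lies 6 mm ahead of it (r.nose_length is the z of the fingertips in the tool frame, in m); z points along the fingers, y is the line along which they close (so a half turn about z gives the same grasp; the last joint's range is limited). The gripper opens to 94 mm and grips with 3 to 60 N. Pads are 16 mm wide; open, the fingers measure 119 mm over their backs; the gripper's body (75 mm by 177 mm) begins 78 mm behind the grasp point.
Start: joints at [1.096, 0.276, 1.505, -0, 1.361, -0.121], TCP at [0.199, 0.539, 0.195] pointing down, gripper open.
Joint ranges: [-2.89, 2.89], [-0.75, 2.08], [0.22, 2.7], [-1.18, 4.32], [0.11, 2.71], [-2.7, 2.7]. Speed limits (rad/s): [2.57, 2.57, 3.14, 3.14, 3.14, 3.14].

### API

Orientations are given as a unit quaternion [w, x, y, z].
In Python, from plant import r, gripper_to, inverse_kinematics, vision, models, telemetry gives the robot as it stands. Calls block until the motion is done:
- r.move_to(position, orientation): joint-space move of the TCP to a pose.
- r.move_l(position, rot=None, vel=0.15, guard=None): straight line of the TCP; rot=None keeps the orientation; vel is the mean speed in m/s. With guard (N) it stops when the force on the tool has changed by that much, and returns True; else False.
- r.movej(angles): joint-space move.
- gripper_to(opening, f_grip=None): finger opening in m; f_grip is the grip in N (None keeps the last); returns when the fingers have stopped.
- r.hold(seconds).
- inverse_kinematics(position, orientation): joint angles nearest the present ones, or None.
- vision.snapshot(name): name is "scene" or "top"; returns the picture (384x512x3 uint8, red, green, blue); there is no depth.
- vision.get_calibration(name): a dict with "fx", "fy", "cx", "cy" (pixels), "position" and "orientation" of the camera in the world. Camera axes: x right, y down, z forward; pixel columns grow to the right and rows downward; lengths in m; the calibration is good to about 2 mm. A picture is of the moment at which its call begins. get_calibration takes no time and is no camera call.
A pose or a line that the arm cannot do raises r.PlanningError and nothing moves.
- r.sign_off(): hands the job in; it is judged then, once.
Trained networks look in the newest picture that a camera, given by its name, has taken for a name from the list of things; names that differ only in an ending like _2 or _b are one class to them, and where a whole thing is asked for, a point or a joint stands for the part that bears it (a point fixed in the world has none). Each returns a list of dicts, best first, with "score" (0 to 1); they miss things now and then, are a little off and sometimes report something else, mostly with a low value. They report only what shows in the picture. A call takes as long as a camera call. They do not tell look-alikes from the thing itself.
- models.boxes_of(thing, camera): "at" ([x, y, z] in m, in world coordinates, good to about 4 mm: the middle of the surface that is visible of it).
- models.regions_of(thing, camera): "pixels" (384x512 bool, what is visible of it).
- models.mark_of(thing, camera): "at" ([x, y, z] in m, in world coordinates, good to about 4 mm: a listed point, or the origin of a listed thing).
Readings, each from a call of its own:
- telemetry.current_t(): time.
- telemetry.current_joints(): joint angles.
- telemetry.current_dq(): joint speeds.
- telemetry.current_joint_efforts(): joint torques, N m.
- telemetry.current_ee_pos(): TCP position.
- telemetry.current_tool_rot(): TCP orientation.
- telemetry.current_wrist_force(): force on the tool from outside, world axes, zero at the start.
- telemetry.current_torque(): the same for the moment, N m.
- telemetry.current_opening(): finger opening in m.
- telemetry.current_finger_force(): force on a finger pad.
Only numpy, scipy, OpenCV 4.12 (cv2) and the standard library are available. Lean on these libraries where they do the work, as an engineer would, in place of code of your own. Each camera call takes 0.05 s, during which the arm holds its last target. There are 200 camera calls.

## Working session

There is one attempt and no reset: what is moved stays moved. The work goes in short steps, each a Python script; the robot and the scene stay as the last script left them, time stands still between calls to the robot, and variables do not carry over. Pictures are saved under pics/ and viewed, at most 10 in all, crops included, and the job is handed in when it is done.

```bash
ls; mkdir -p pics; python3 - <<'E'
from plant import r, vision, models, telemetry
import cv2,numpy as np
for n in("scene","top"):
    im=vision.snapshot(n); cv2.imwrite(f"pics/{n}0.png",im[:,:,::-1])
    c=vision.get_calibration(n); print(n,{k:np.round(v,4) for k,v in c.items()})
    for t in("extractor","catch","cover","bar","tongues","ridge","tab","mat","shoe","tin","hammer"):
        print(t,[(np.round(d["at"],3).tolist(),round(d["score"],2)) for d in models.mark_of(t,n)])
print(telemetry.current_t(), telemetry.current_tool_rot(), r.nose_length)
a=[cv2.imread(f"pics/{n}0.png") for n in("scene","top")]
cv2.imwrite("pics/a.png",cv2.resize(np.vstack(a),(512,768))[:, :]) 
E
```

```text
pics
scene {'fx': np.float64(401.1992), 'fy': np.float64(401.1992), 'cx': np.float64(255.5903), 'cy': np.float64(189.235), 'position': array([ 1.1893, -0.5622,  1.0226]), 'orientation': array([-0.3434,  0.8341,  0.4001, -0.1623])}
extractor [([0.623, -0.473, 0.002], 0.7)]
catch [([0.613, 0.19, 0.124], 0.89), ([0.542, 0.209, 0.128], 0.36)]
cover [([0.793, 0.221, 0.017], 0.96), ([0.171, 0.334, 0.036], 0.68), ([0.61, 0.192, 0.101], 0.63)]
bar [([0.179, 0.294, 0.06], 0.8), ([0.57, 0.202, 0.145], 0.66), ([0.793, 0.236, 0.029], 0.58)]
tongues [([0.469, 0.236, 0.124], 0.85), ([0.812, 0.17, 0.014], 0.67)]
ridge [([0.182, 0.23, 0.06], 0.62), ([0.611, 0.19, 0.141], 0.53)]
tab [([0.174, 0.23, 0.003], 0.61), ([0.612, 0.191, 0.102], 0.38)]
mat [([0.555, -0.192, 0.001], 0.68)]
shoe [([0.786, 0.044, 0.002], 0.79)]
tin [([0.621, 0.46, -0.0], 0.92)]
hammer [([0.623, -0.472, -0.0], 0.78)]
top {'fx': np.float64(361.6606), 'fy': np.float64(361.6606), 'cx': np.float64(256.0137), 'cy': np.float64(192.3453), 'position': array([0.3813, 0.0064, 1.3133]), 'orientation': array([-0.0288,  0.7076, -0.705 ,  0.0384])}
extractor [([0.543, 0.211, -0.002], 0.66)]
catch [([0.61, 0.189, 0.125], 0.89), ([0.541, 0.212, -0.004], 0.36)]
cover [([0.543, 0.216, 0.127], 0.9), ([0.798, 0.222, 0.014], 0.65), ([0.607, 0.192, 0.126], 0.64), ([0.169, 0.333, 0.038], 0.56)]
bar [([0.175, 0.293, 0.059], 0.87), ([0.792, 0.237, 0.029], 0.78), ([0.57, 0.201, 0.145], 0.77)]
tongues [([0.469, 0.231, 0.124], 0.75), ([0.809, 0.172, 0.011], 0.7), ([0.17, 0.449, 0.032], 0.59)]
ridge [([0.612, 0.19, 0.142], 0.51), ([0.184, 0.232, 0.06], 0.4), ([0.542, 0.211, -0.002], 0.28)]
tab [([0.177, 0.23, 0.0], 0.56), ([0.611, 0.191, 0.102], 0.36)]
mat [([0.562, -0.193, 0.0], 0.69)]
shoe [([0.788, 0.042, 0.001], 0.65)]
tin [([0.619, 0.456, 0.001], 0.77)]
hammer [([0.616, -0.476, -0.003], 0.92)]
1.2 [2.97316842e-05 1.75947374e-01 9.84399573e-01 4.70962028e-05] 0.025
```

View pics/scene0.png

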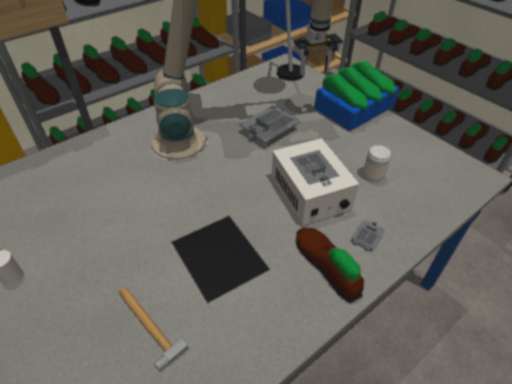

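View pics/top0.png

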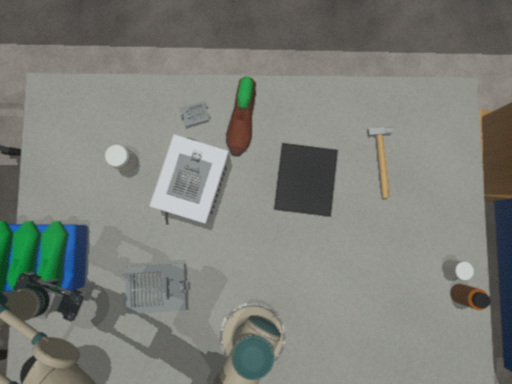

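```bash
python3 - <<'E'
import cv2,numpy as np
from plant import vision,models
from scipy.spatial.transform import Rotation as R
c=vision.get_calibration("scene");q=c["orientation"]
Rm=R.from_quat(np.r_[q[1:],q[0]]).as_matrix()
def px(p):
    v=Rm.T@(np.array(p)-c["position"]);return c["fx"]*v[0]/v[2]+c["cx"],c["fy"]*v[1]/v[2]+c["cy"]
for p in([.57,.201,.145],[.612,.19,.142]):print(np.round(px(p)))
u,v=map(int,px([.55,.205,.13]))
im=cv2.imread("pics/scene0.png")
cv2.imwrite("pics/crop.png",cv2.resize(im[v-60:v+60,u-75:u+75],None,fx=5,fy=5,interpolation=cv2.INTER_CUBIC))
print(u,v)
# mat region centre
for n in("top",):
    m=models.regions_of("mat",n)[0]["pixels"].astype(np.uint8)
    c=vision.get_calibration(n);q=c["orientation"];Rm=R.from_quat(np.r_[q[1:],q[0]]).as_matrix()
    k=max(cv2.findContours(m,0,1)[0],key=cv2.contourArea)
    rays=np.c_[(k[:,0,0]-c["cx"])/c["fx"],(k[:,0,1]-c["cy"])/c["fy"],np.ones(len(k))]@Rm.T
    P=c["position"]+rays*((.004-c["position"][2])/rays[:,2])[:,None]
    print("mat rect",cv2.minAreaRect(P[:,:2].astype(np.float32)*1000))
E
```

```text
[318. 169.]
[325. 178.]
314 168
mat rect ((555.5155029296875, -195.35415649414062), (214.6311492919922, 257.7846374511719), 82.20459747314453)
```

The scene view shows these cover look-alikes: one seated in the extractor at (318,168), a small one on the bench at (368,235), and a larger one by the robot at (272,125). The seated one is the one meant. The mat is at (220,257), the shoe at (330,262), the tin at (377,162) and the hammer at (153,328). The top view agrees: seated cover at (190,170), mat at (306,180).

View pics/crop.png

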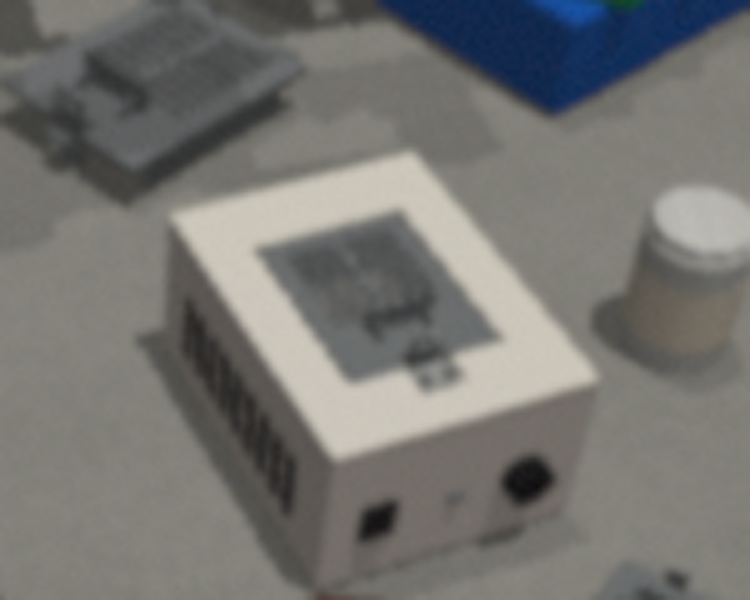

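```bash
python3 - <<'E'
import cv2,numpy as np
from plant import vision,models,inverse_kinematics
from scipy.spatial.transform import Rotation as R
im=cv2.imread("pics/top0.png")
c=vision.get_calibration("top");q=c["orientation"];Rm=R.from_quat(np.r_[q[1:],q[0]]).as_matrix()
hsv=cv2.cvtColor(im,cv2.COLOR_BGR2HSV)
m=np.zeros(im.shape[:2],np.uint8); m[120:235,140:240]=(hsv[120:235,140:240,2]>195)
k=max(cv2.findContours(m,0,1)[0],key=cv2.contourArea);k=cv2.convexHull(k)
def w(uv,z):
    rays=np.c_[(uv[:,0]-c["cx"])/c["fx"],(uv[:,1]-c["cy"])/c["fy"],np.ones(len(uv))]@Rm.T
    return c["position"]+rays*((z-c["position"][2])/rays[:,2])[:,None]
print("ext top",cv2.minAreaRect((w(k[:,0].astype(float),.13)[:,:2]*1000).astype(np.float32)), im[160,190],im[145,178])
vs=[]
for i in range(4):
  for n in("top","scene"):
    vision.snapshot(n)
    vs.append([ (lambda l:np.array(min(l,key=lambda d:np.hypot(*(np.array(d["at"][:2])-[.56,.2])))["at"]) if l else np.full(3,np.nan))([d for d in models.mark_of(t,n) if d["at"][2]>.08]) for t in("catch","bar","tongues","ridge")])
vs=np.array(vs); print(np.round(np.nanmedian(vs,0),4)); print(np.round(np.nanstd(vs,0),4))
E
```

```text
ext top ((541.0316162109375, 211.65921020507812), (186.03077697753906, 247.54812622070312), 72.96796417236328) [134 134 129] [208 205 202]
[[0.6107 0.1921 0.1274]
 [0.5684 0.2041 0.1446]
 [0.4666 0.2338 0.1236]
 [0.6101 0.1897 0.142 ]]
[[0.0019 0.0023 0.0019]
 [0.0014 0.0013 0.0015]
 [0.0342 0.0101 0.0065]
 [0.0015 0.0024 0.0014]]
```

The crop confirms the choice. The seated cover's finger bar is at crop (400,315), and its tab with the strike bracket is at crop (430,365), on the switch and knob side. Its pose is about (0.5415, 0.2115) with yaw -17°, which fits the given sizes. I'll approach and touch lightly.

```bash
cat > h.py <<'E'
import numpy as np
from plant import r, gripper_to, inverse_kinematics, vision, models, telemetry as T
from scipy.spatial.transform import Rotation as R
C=np.array([.5415,.2115,.126]); YAW=-17.; MAT=np.array([.557,-.194]); MYAW=-7.8
FLIP=1
def cov(yaw,tilt=0):            # cover rotation, tilt>0 = tab end up (deg)
    return R.from_euler("z",yaw,degrees=True)*R.from_euler("y",-tilt,degrees=True)
def quat(Rc):                   # tool: z=-cover z, y=FLIP*cover x
    y=np.array([FLIP,0,0.]);z=np.array([0,0,-1.]);x=np.cross(y,z)
    q=(Rc*R.from_matrix(np.c_[x,y,z])).as_quat(); return [q[3],*q[:3]]
def pose(xc,zc,org=C,yaw=YAW,tilt=0,yc=0):   # TCP at cover (xc,yc,zc) mm
    Rc=cov(yaw,tilt); return org+Rc.apply(np.array([xc,yc,zc])/1000), quat(Rc)
def rd(lbl=""):
    f=cov(YAW).inv().apply(T.current_wrist_force()); p=cov(YAW).inv().apply(np.array(T.current_ee_pos())-C)*1000
    print(lbl,"t%.1f F(cov)"%T.current_t(),np.round(f,2),"open %.2f"%(T.current_opening()*1e3),"ff",np.round(T.current_finger_force(),2),"p",np.round(p,2)); return f
E
python3 - <<'E'
import h; from h import *
for s in(1,-1):
    h.FLIP=s; print(s,[None if (j:=inverse_kinematics(*a)) is None else np.round(j,2).tolist() for a in(pose(49.5,31),pose(55,60,tilt=15),pose(49.5,31,org=np.r_[MAT,.03],yaw=MYAW))])
h.FLIP=1
p=pose(49.5,70)
j=inverse_kinematics(*p)
if j is None or abs(j[5])>2.6: h.FLIP=-1
print("flip",h.FLIP)
E
```

```text
1 [[0.21, 0.37, 1.46, -0.0, 1.31, 0.51], [0.32, 0.22, 1.61, -0.17, 1.1, 0.68], [-0.43, 0.46, 1.56, -0.0, 1.12, -0.29]]
-1 [[0.21, 0.37, 1.46, -0.0, 1.31, -2.63], [0.32, 0.22, 1.61, -0.17, 1.1, -2.47], None]
flip 1
```

```bash
python3 - <<'E'
from h import *
r.move_to(*pose(49.5,90)); gripper_to(.060,3)
rd("above")
print(r.move_l(pose(49.5,45)[0],vel=.1)); 
print("guard",r.move_l(pose(49.5,31)[0],vel=.03,guard=3)); rd("down")
for w in(.048,.046,.044,.043,.042):
    gripper_to(w,3); rd(w)
E
```

```text
above t5.8 F(cov) [0.12 0.5  0.46] open 60.09 ff 0.0 p [ 4.951e+01 -1.000e-02  8.998e+01]
False
guard False
down t7.0 F(cov) [0.99 0.22 0.02] open 60.09 ff 0.0 p [49.5   0.   30.93]
0.048 t7.5 F(cov) [ 0.05 -0.91 -0.01] open 48.40 ff 0.0 p [4.953e+01 3.000e-02 3.109e+01]
0.046 t7.7 F(cov) [-0.4   0.76  0.28] open 45.85 ff 0.0 p [ 4.948e+01 -1.000e-02  3.100e+01]
0.044 t8.0 F(cov) [ 0.46 -0.77  0.34] open 44.02 ff 0.0 p [4.952e+01 3.000e-02 3.104e+01]
0.043 t8.2 F(cov) [ 0.05 -0.26  0.41] open 42.76 ff 0.0 p [ 4.951e+01 -3.000e-02  3.097e+01]
0.042 t8.4 F(cov) [0.84 0.98 0.6 ] open 41.90 ff 0.0 p [ 4.950e+01 -1.000e-02  3.101e+01]
```

```bash
cat >> h.py <<'E'
def avg(lbl="",n=8):
    F=[];G=[]
    for i in range(n):
        F.append(T.current_wrist_force());G.append(T.current_finger_force());r.hold(.02)
    f=cov(YAW).inv().apply(np.mean(F,0)); p=cov(YAW).inv().apply(np.array(T.current_ee_pos())-C)*1000; w=T.current_opening()*1e3
    print(lbl,"t%.1f F(cov)"%T.current_t(),np.round(f,2),"open %.2f"%w,"ff %.2f"%np.mean(G),"p",np.round(p,2)); return f,w,np.mean(G),p
E
python3 - <<'E'
from h import *
x=49.5
for w in(.041,.040,.039):
    gripper_to(w,3); avg(w)
for i in range(3):
    gripper_to(.030,3); f,w,g,p=avg("3N")
    x+=np.clip(f[0]*.3,-1,1); r.move_l(pose(x,31)[0],vel=.02)
avg()
E
```

```text
0.041 t8.8 F(cov) [-0.14  0.09 -0.25] open 40.85 ff 0.00 p [4.952e+01 2.000e-02 3.100e+01]
0.04 t9.2 F(cov) [0.05 0.22 0.06] open 39.88 ff 0.00 p [4.951e+01 1.000e-02 3.102e+01]
0.039 t9.5 F(cov) [-0.2   0.32 -0.06] open 39.04 ff 0.00 p [49.49  0.   31.  ]
3N t10.0 F(cov) [-0.1  -0.03 -0.36] open 29.75 ff 0.00 p [ 4.949e+01 -1.000e-02  3.098e+01]
3N t10.6 F(cov) [ 0.11 -0.34  0.1 ] open 30.21 ff 0.00 p [49.5  -0.   31.02]
3N t11.2 F(cov) [ 0.12 -0.14  0.32] open 29.83 ff 0.00 p [ 4.946e+01 -1.000e-02  3.098e+01]
 t11.6 F(cov) [0.1  0.   0.18] open 29.82 ff 0.00 p [ 4.955e+01 -1.000e-02  3.101e+01]
```

```bash
python3 - <<'E'
from h import *
import cv2
print(cov(YAW).inv().apply((R.from_quat(np.r_[T.current_tool_rot()[1:],T.current_tool_rot()[0]])).as_matrix().T))
a=vision.snapshot("scene")[110:230,250:400,::-1];b=vision.snapshot("top")[110:230,120:270,::-1]
cv2.imwrite("pics/b.png",cv2.resize(np.hstack([a,b]),None,fx=2.6,fy=2.6,interpolation=cv2.INTER_CUBIC))
E
```

```text
[[ 1.91092037e-05  1.00000000e+00 -6.10848724e-06]
 [ 9.99999999e-01 -1.91088970e-05  5.01965675e-05]
 [ 5.01964508e-05 -6.10944644e-06 -9.99999999e-01]]
```

View pics/b.png

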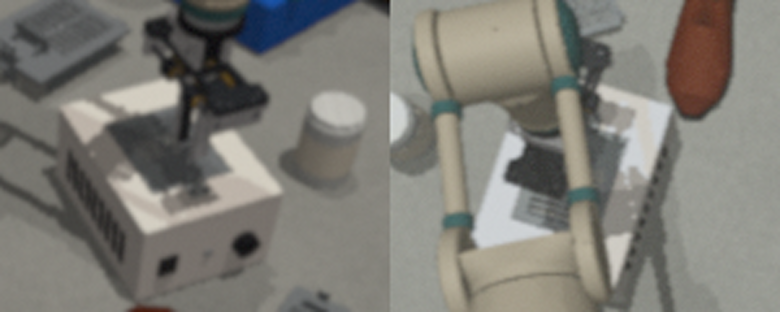

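The gripper is over the cover at the bar, but nothing has been felt. I'll check the fingertips against their projected points.

```bash
python3 - <<'E'
from h import *
import cv2
c=vision.get_calibration("scene");q=c["orientation"];Rm=R.from_quat(np.r_[q[1:],q[0]]).as_matrix()
def px(p):
    v=Rm.T@(np.array(p)-c["position"]);return np.array([c["fx"]*v[0]/v[2]+c["cx"],c["fy"]*v[1]/v[2]+c["cy"]])
a=vision.snapshot("scene")[135:205,275:375,::-1]
b=cv2.resize(a,None,fx=8,fy=8,interpolation=cv2.INTER_CUBIC)
for pt,col in([(34.5,0,6),(0,0,255)],[(64.5,0,6),(0,0,255)],[(28,-25,24),(0,255,0)],[(28,25,24),(0,255,0)],[(71,-11,16),(255,0,0)],[(71,11,16),(255,0,0)]):
    u=(px(C+cov(YAW).apply(np.array(pt)/1000))-[275,135])*8; cv2.circle(b,tuple(int(k) for k in u),3,col,-1)
cv2.imwrite("pics/c.png",b)
for t in("bar","ridge","cover"): print(t,[(np.round(cov(YAW).inv().apply(np.array(d["at"])-C)*1e3,1).tolist(),round(d["score"],2)) for d in models.mark_of(t,"scene")])
E
```

```text
bar [([29.4, 0.1, 16.0], 0.8), ([-370.0, -26.2, -66.4], 0.71), ([232.8, 96.0, -95.6], 0.65)]
ridge [([-347.9, -88.7, -64.3], 0.39), ([72.4, -2.1, 17.5], 0.36)]
cover [([1.6, -3.7, 3.6], 0.83), ([-390.1, 10.8, -92.5], 0.64), ([241.6, 82.6, -106.5], 0.64), ([283.6, -86.2, -126.0], 0.36)]
```

View pics/c.png

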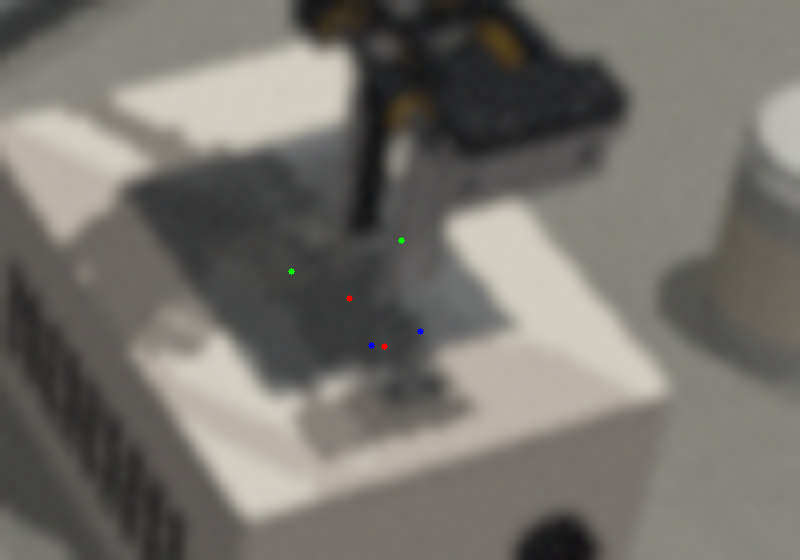

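The tips sit above the bar's top. In the picture they end near (400,290), while the projection puts them near (384,346). I'll reopen and go lower under guard.

```bash
python3 - <<'E'
from h import *
gripper_to(.064,3)
g=r.move_l(pose(49.5,4)[0],vel=.025,guard=2.5); avg(g)
import cv2
a=vision.snapshot("scene")[135:205,275:375,::-1]
cv2.imwrite("pics/d.png",cv2.resize(a,None,fx=8,fy=8,interpolation=cv2.INTER_CUBIC))
E
```

```text
False t14.0 F(cov) [-0.07 -0.11  0.04] open 64.07 ff 0.00 p [49.62  0.08  4.22]
```

View pics/d.png

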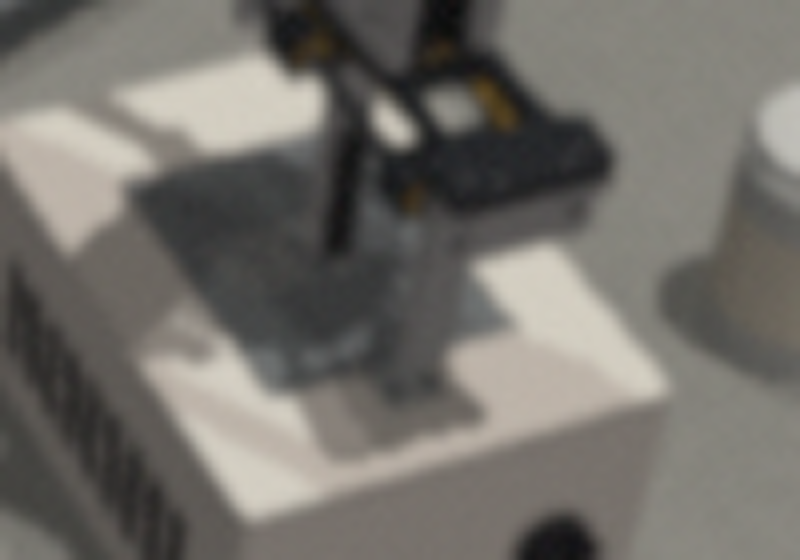

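Now the outer tip is at about (415,375), just beside the bracket, and the inner tip is at (340,250). Both straddle bar and tab, so the real tips end about 25 mm higher than the stated tool length. I'll feel for the surface.

```bash
python3 - <<'E'
from h import *
g=r.move_l(pose(49.5,-14)[0],vel=.015,guard=2.5); f,w,_,p=avg(g)
if g:
    r.move_l(pose(49.5,p[2]+2)[0],vel=.03); avg("up2")
    for w in(.050,.046,.044,.043,.042,.041,.040):
        gripper_to(w,3); f,wo,g,p=avg(w,5)
        if g>1.5 or abs(f[0])>1.5: break
E
```

```text
True t14.9 F(cov) [-0.08 -0.19  4.66] open 64.03 ff 2.39 p [ 4.942e+01 -3.000e-02 -6.480e+00]
up2 t15.3 F(cov) [ 0.01 -0.1   0.13] open 63.93 ff 0.00 p [49.16 -0.18 -5.04]
0.05 t15.8 F(cov) [ 0.05  0.14 -0.04] open 50.06 ff 0.00 p [ 4.953e+01  1.000e-02 -4.450e+00]
0.046 t16.2 F(cov) [ 0.12 -0.07 -0.22] open 45.80 ff 0.00 p [ 4.949e+01 -2.000e-02 -4.510e+00]
0.044 t16.6 F(cov) [ 0.23 -0.08 -0.19] open 44.19 ff 0.14 p [ 4.962e+01  1.000e-02 -4.440e+00]
0.043 t16.9 F(cov) [ 1.11  0.23 -0.64] open 42.89 ff 0.49 p [ 4.974e+01  1.000e-02 -4.450e+00]
0.042 t17.2 F(cov) [ 0.83  0.19 -0.21] open 41.94 ff 0.78 p [ 4.957e+01  2.000e-02 -4.460e+00]
0.041 t17.5 F(cov) [-0.63  0.17  0.78] open 41.03 ff 1.86 p [ 4.908e+01  1.000e-02 -4.470e+00]
```

```bash
python3 - <<'E'
from h import *
w=41.;g0=1.5
for i in range(9):
    w-=1; x=27.8+w/2
    r.move_l(pose(x,-4.5)[0],vel=.01)
    gripper_to(w/1000,max(3,min(g0+2,14))); f,wo,g,p=avg("%.0f"%w,5)
    if wo>w+.6 or g-g0>2 or g>12: break
    g0=max(g,g0)
E
```

```text
40 t18.1 F(cov) [-0.5   0.1   1.06] open 39.88 ff 2.40 p [47.45  0.   -4.51]
39 t18.7 F(cov) [-0.96  0.17  1.14] open 39.28 ff 3.11 p [ 4.695e+01  2.000e-02 -4.510e+00]
38 t19.2 F(cov) [-1.06 -0.    0.51] open 38.04 ff 3.78 p [46.46 -0.   -4.56]
37 t19.8 F(cov) [-1.08  0.22  0.51] open 37.17 ff 4.37 p [ 4.604e+01 -3.000e-02 -4.560e+00]
36 t20.4 F(cov) [-0.54  0.22 -0.13] open 36.12 ff 4.83 p [45.59 -0.07 -4.55]
35 t20.9 F(cov) [-0.81 -0.17 -0.79] open 35.15 ff 5.38 p [45.1  -0.07 -4.57]
34 t21.5 F(cov) [-0.39 -0.31 -0.49] open 33.97 ff 5.88 p [ 4.464e+01 -3.000e-02 -4.540e+00]
33 t22.0 F(cov) [-0.31 -0.34  0.34] open 33.06 ff 6.85 p [ 4.411e+01 -4.000e-02 -4.490e+00]
32 t22.6 F(cov) [-0.34 -0.5   0.53] open 32.32 ff 7.63 p [43.63 -0.   -4.49]
```

```bash
python3 - <<'E'
from h import *
w=32.;g0=7.6
for i in range(7):
    w-=.7; x=27.8+w/2
    r.move_l(pose(x,-4.5)[0],vel=.01)
    gripper_to(w/1000,min(g0+1.5,13)); f,wo,g,p=avg("%.1f"%w,5)
    if wo>w+.6 or g-g0>1.3 or g>12: break
    g0=max(g,g0)
E
```

```text
31.3 t23.1 F(cov) [-0.18 -0.46  0.77] open 31.72 ff 8.48 p [ 4.329e+01  1.000e-02 -4.480e+00]
30.6 t23.7 F(cov) [-0.06 -0.44  1.04] open 31.09 ff 9.82 p [ 4.311e+01  2.000e-02 -4.410e+00]
```

```bash
python3 - <<'E'
from h import *
x=27.8+31/2
avg("0")
for z in(-3,-1.5,0,1.5):
    g=r.move_l(pose(x,z)[0],vel=.015,guard=4); f,w,ff,p=avg((z,g),5)
    if g or f[2]<-5: break
E
```

```text
0 t23.8 F(cov) [-0.02 -0.42  0.74] open 30.78 ff 9.63 p [43.1   0.05 -4.44]
(-3, False) t24.1 F(cov) [-0.5  -0.14 -2.27] open 30.56 ff 6.74 p [43.18 -0.05 -3.36]
(-1.5, False) t24.5 F(cov) [-0.33  0.3  -2.64] open 30.73 ff 6.17 p [43.2  -0.06 -1.62]
(0, False) t24.8 F(cov) [-0.05  0.01 -3.05] open 30.63 ff 6.27 p [4.33e+01 2.00e-02 6.00e-02]
(1.5, False) t25.1 F(cov) [-0.31  0.03 -2.83] open 30.72 ff 6.33 p [4.337e+01 3.000e-02 1.560e+00]
```

```bash
python3 - <<'E'
from h import *
import cv2
for i in range(3):
    a=vision.snapshot("scene")
    for t in("bar","ridge","cover","tongues"): print(t,[np.round(cov(YAW).inv().apply(np.array(d["at"])-C)*1e3,1).tolist() for d in models.mark_of(t,"scene") if d["at"][2]>.07 and abs(d["at"][0]-.55)<.12])
cv2.imwrite("pics/e.png",cv2.resize(a[135:205,275:375,::-1],None,fx=8,fy=8,interpolation=cv2.INTER_CUBIC))
E
```

```text
bar [[29.0, -0.1, 23.2]]
ridge [[55.9, 1.1, 21.9]]
cover [[0.4, -2.9, 7.8]]
tongues [[-75.3, -1.4, -0.2]]
bar [[29.2, 0.0, 24.7]]
ridge [[60.1, 0.1, 22.6]]
cover [[1.2, -5.3, 6.7]]
tongues [[-76.1, 0.6, -0.4]]
bar [[28.8, -0.9, 22.2]]
ridge [[58.2, 0.8, 21.5]]
cover [[0.6, -1.0, 9.5]]
tongues [[-77.2, 2.0, 0.0]]
```

View pics/e.png

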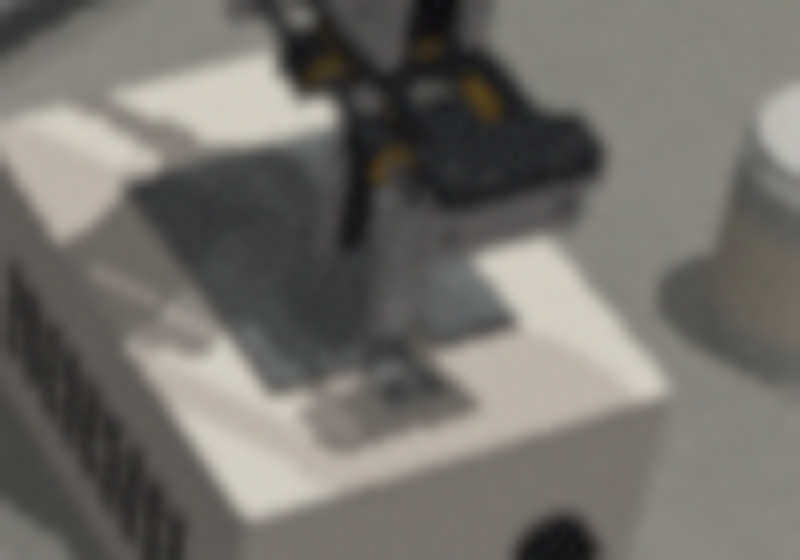

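The cover is free: the bar and ridge marks rose about 6–7 mm, and in the picture the plate's front edge at (390,360) stands above the housing. I'll firm the grip a little, then tilt in guarded steps.

```bash
python3 - <<'E'
from h import *
x,z=43.3,1.5
x-=1.5; r.move_l(pose(x,z)[0],vel=.02); gripper_to(.0275,10); f,w,ff,p=avg("grip")
G=lambda t:(lambda v:np.array([v[0]-71.5,v[2]]))(cov(0,t).apply([114.5,0,16]))
dx=0
for th in(5,7,9,11,13,15):
    d=G(th)-G(3); P,_=pose(x+d[0]+dx,z+d[1]); Q=quat(cov(YAW,th-3))
    g=r.move_l(P,Q,vel=.02,guard=7); f,w,ff,p=avg((th,g),5)
    if g or np.linalg.norm(f)>8: break
    dx+=np.clip(f[0]*.5,-1.5,1.5)
print(dx)
E
```

```text
grip t26.5 F(cov) [-0.23 -0.18 -1.59] open 28.69 ff 10.00 p [41.68  0.    1.59]
(5, False) t26.9 F(cov) [-0.11  0.4  -2.21] open 28.49 ff 10.17 p [40.8   0.06  5.53]
(7, False) t27.4 F(cov) [-0.54  0.13 -2.25] open 28.66 ff 10.47 p [3.977e+01 1.000e-02 9.400e+00]
(9, False) t27.8 F(cov) [ 2.17 -0.04 -2.64] open 28.43 ff 11.08 p [39.05  0.07 13.52]
(11, False) t28.2 F(cov) [ 2.23  0.45 -2.87] open 28.41 ff 10.91 p [38.5   0.05 17.2 ]
(13, False) t28.7 F(cov) [ 1.53  0.17 -2.77] open 28.41 ff 11.01 p [ 3.786e+01 -3.000e-02  2.083e+01]
(15, False) t29.1 F(cov) [ 0.96  0.21 -2.84] open 28.71 ff 11.09 p [3.711e+01 1.000e-02 2.458e+01]
3.122683252424082
```

```bash
python3 - <<'E'
from h import *
import cv2
d=cov(YAW,14).apply([1,0,0])
for i in range(4):
    g=r.move_l(np.array(T.current_ee_pos())+d*.005,vel=.025,guard=5); f,*_=avg((i,g),4)
    if g: break
if not g:
    for dz in(.008,.012,.05):
        g=r.move_l(np.array(T.current_ee_pos())+[0,0,dz],vel=.04,guard=4); avg(("up",g),5)
        if g: break
a=vision.snapshot("scene")
for t in("bar","ridge","cover","tongues"): print(t,[np.round(cov(YAW).inv().apply(np.array(d["at"])-C)*1e3,1).tolist() for d in models.mark_of(t,"scene") if d["at"][2]>.07 and abs(d["at"][0]-.55)<.15])
cv2.imwrite("pics/f.png",cv2.resize(a[105:205,255:385,::-1],None,fx=6,fy=6,interpolation=cv2.INTER_CUBIC))
E
```

```text
(0, False) t29.5 F(cov) [ 0.   -0.02 -2.34] open 28.43 ff 10.72 p [41.82 -0.1  25.6 ]
(1, False) t29.9 F(cov) [-0.1  -0.   -2.46] open 28.32 ff 10.72 p [46.66 -0.15 26.75]
(2, False) t30.3 F(cov) [-0.21  0.15 -2.06] open 28.31 ff 10.72 p [51.53 -0.19 27.94]
(3, False) t30.7 F(cov) [-0.27 -0.25 -2.71] open 28.61 ff 10.72 p [56.38 -0.23 29.11]
('up', False) t31.2 F(cov) [ 0.16  0.04 -2.07] open 28.59 ff 10.72 p [56.35 -0.23 37.28]
('up', False) t31.7 F(cov) [ 0.34 -0.24 -2.4 ] open 28.29 ff 10.72 p [56.23 -0.29 49.24]
('up', False) t33.2 F(cov) [-0.21 -0.19 -2.12] open 28.16 ff 10.72 p [56.07 -0.38 98.85]
bar [[37.9, -2.0, 116.6]]
ridge [[64.1, -2.9, 118.4], [39.1, -0.2, 117.6]]
cover []
tongues [[-59.6, 1.0, 70.0]]
```

View pics/f.png

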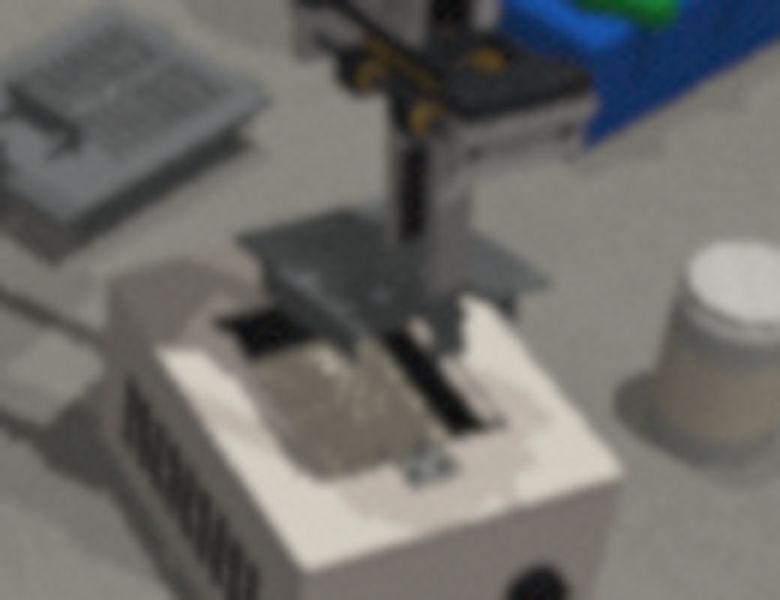

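The cover is out. It hangs level across its width, tab end up about 15°, at (390,270) in the crop; the opening below is empty. Next is the carry to the mat, where I'll level it and measure.

```bash
python3 - <<'E'
from h import *
p0=np.array(T.current_ee_pos())
r.move_l(p0+[0,0,.02],vel=.08)
off=cov(MYAW).apply([.042,0,0])
P=np.r_[MAT+off[:2],p0[2]+.02]
r.move_l(P,quat(cov(MYAW,8)),vel=.16); avg("over")
r.move_l(P-[0,0,.06],quat(cov(MYAW,-3)),vel=.06); avg("level")
for n in("scene",)*3+("top",):
    vision.snapshot(n)
    for t in("bar","ridge","cover","tongues"): print(n,t,[np.round(cov(MYAW).inv().apply(np.array(d["at"])-np.r_[MAT,0])*1e3,1).tolist() for d in models.mark_of(t,n) if np.hypot(*(np.array(d["at"])[:2]-MAT))<.13])
E
```

```text
over t36.6 F(cov) [ 0.18  0.3  -2.27] open 28.62 ff 10.72 p [ 174.75 -376.08  119.21]
level t37.9 F(cov) [ 0.12 -0.21 -1.89] open 28.25 ff 10.71 p [ 174.84 -376.63   59.93]
scene bar [[29.3, -0.8, 207.0]]
scene ridge [[58.3, -1.6, 203.4]]
scene cover [[2.3, -2.5, 194.4]]
scene tongues [[-74.6, 0.9, 184.2]]
scene bar [[57.7, -2.2, 203.3], [27.0, 0.1, 205.7]]
scene ridge [[-77.6, 0.5, 184.5], [59.5, -2.4, 207.0]]
scene cover [[0.7, -2.1, 194.1]]
scene tongues [[-78.1, 0.4, 186.7]]
scene bar [[29.4, 1.2, 207.5]]
scene ridge [[59.8, -4.2, 201.8]]
scene cover [[2.3, -1.5, 192.4]]
scene tongues [[-76.9, -2.2, 185.9]]
top bar [[29.6, -1.2, 206.0]]
top ridge []
top cover [[0.6, 1.7, 186.3]]
top tongues []
```

```bash
python3 - <<'E'
from h import *
p=np.array(T.current_ee_pos())+cov(MYAW).apply([-.001,.001,0]); Q=quat(cov(MYAW,-3.8))
print(inverse_kinematics(p-[0,0,.17],Q) is not None)
g=r.move_l(p-[0,0,.14],Q,vel=.09,guard=5); avg(("a",g))
if not g:
    g=r.move_l(p-[0,0,.175],vel=.015,guard=1.6); avg(("b",g))
vision.snapshot("scene")
for t in("bar","cover","tongues"): print(t,[np.round(cov(MYAW).inv().apply(np.array(d["at"])-np.r_[MAT,0])*1e3,1).tolist() for d in models.mark_of(t,"scene") if np.hypot(*(np.array(d["at"])[:2]-MAT))<.13])
E
```

```text
True
('a', False) t40.7 F(cov) [-0.04 -0.08 -2.63] open 28.12 ff 10.71 p [ 174.05 -375.74  -80.34]
('b', True) t42.2 F(cov) [0.26 0.12 4.64] open 28.28 ff 10.66 p [ 173.84 -375.68 -100.61]
bar [[27.6, 1.5, 44.6]]
cover [[-1.2, -1.2, 34.7], [53.9, 1.8, 41.4]]
tongues [[-77.9, 1.6, 30.4]]
```

Down on the mat and level. I'll release, following the tab as it springs back.

```bash
python3 - <<'E'
from h import *
p0=np.array(T.current_ee_pos())+[0,0,.0004]; ex=cov(MYAW).apply([1,0,0]); w0=28.3
for w in(30,32,34,36,38,40,42,44,46):
    gripper_to(w/1000,10); r.move_l(p0+ex*(w-w0)/2e3,vel=.02)
    f,_,ff,_=avg("%d"%w,3)
gripper_to(.062); avg("open")
p=np.array(T.current_ee_pos())
r.move_l(p+[0,0,.05],vel=.05,guard=4); avg("up"); r.move_l(p+[0,0,.15],vel=.15)
r.move_l(p+[-.2,.05,.17],vel=.2)
import cv2
for n in("scene","top"):
    a=vision.snapshot(n)
    for t in("bar","ridge","cover","tongues","mat","shoe","tin","hammer"): print(n,t,[np.round(cov(MYAW).inv().apply(np.array(d["at"])-np.r_[MAT,0])*1e3,1).tolist() for d in models.mark_of(t,n) if t in("shoe","tin","hammer") or np.hypot(*(np.array(d["at"])[:2]-MAT))<.13])
    if n=="scene": cv2.imwrite("pics/g.png",cv2.resize(a[180:330,130:380,::-1],None,fx=3,fy=3,interpolation=cv2.INTER_CUBIC))
print(T.current_t())
E
```

```text
30 t43.0 F(cov) [1.14 0.42 1.07] open 29.91 ff 5.85 p [ 174.3  -375.51 -100.6 ]
32 t43.5 F(cov) [-0.43 -0.46  0.47] open 32.30 ff 5.60 p [ 174.96 -375.4  -100.39]
34 t44.1 F(cov) [-0.37  0.03  1.3 ] open 34.06 ff 4.93 p [ 176.11 -375.24 -100.26]
36 t44.6 F(cov) [-0.64 -0.08  1.53] open 36.31 ff 3.93 p [ 177.22 -375.1  -100.19]
38 t45.2 F(cov) [-0.53  0.17  1.31] open 38.34 ff 3.12 p [ 178.17 -374.95 -100.26]
40 t45.8 F(cov) [-0.53  0.22  1.88] open 40.11 ff 2.50 p [ 179.11 -374.8  -100.27]
42 t46.3 F(cov) [-0.85 -0.21  1.3 ] open 42.37 ff 1.88 p [ 180.04 -374.64 -100.29]
44 t46.9 F(cov) [-1.33 -0.22  0.04] open 44.17 ff 0.44 p [ 181.28 -374.42 -100.3 ]
46 t47.4 F(cov) [-0.69 -0.34  0.47] open 45.77 ff 0.30 p [ 182.44 -374.26 -100.2 ]
open t48.0 F(cov) [ 0.19 -0.04 -0.02] open 62.21 ff 0.00 p [ 182.56 -374.23 -100.21]
up t49.3 F(cov) [-0.16  0.12 -0.04] open 61.87 ff 0.00 p [ 182.27 -374.2   -50.68]
scene bar [[29.9, -0.0, 44.3]]
scene ridge [[70.5, -1.6, 48.0]]
scene cover [[0.5, 0.7, 33.5]]
scene tongues [[-76.7, 1.1, 27.1], [73.6, -0.0, 4.4]]
scene mat [[1.1, 4.7, -0.7]]
scene shoe [[194.1, 270.5, 2.3], [1.0, 391.5, 126.3]]
scene tin [[-26.1, 656.5, -3.9]]
scene hammer [[101.9, -268.4, -0.6], [-67.3, 400.1, 0.7]]
top bar [[29.5, -1.5, 48.2]]
top ridge [[69.1, 3.6, 43.7]]
top cover [[1.3, 5.4, 30.7]]
top tongues [[68.6, 3.5, 4.9]]
top mat [[4.1, -0.6, -0.7]]
top shoe [[196.9, 267.4, 2.6]]
top tin [[-24.9, 655.2, -0.4]]
top hammer [[99.6, -268.9, 0.1]]
52.225
```

View pics/g.png

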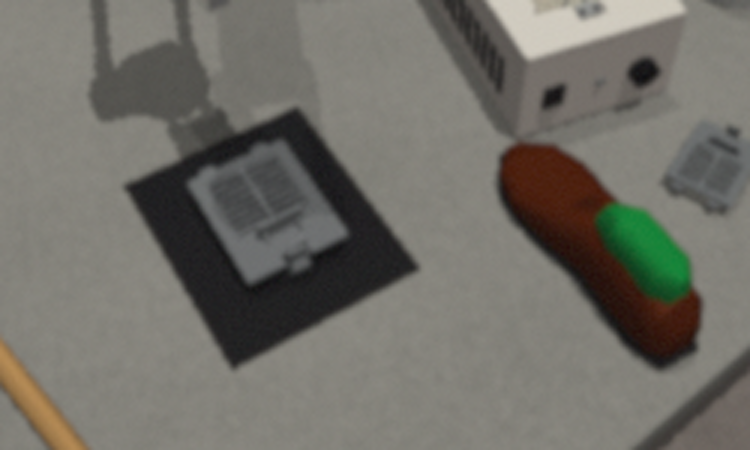

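The cover lies face up, centred on the mat at crop (268,215). The marks put it within a few mm of the mat's middle, and the shoe, tin and hammer are where they were. The arm is clear.

```bash
python3 -c "
from plant import r
print(r.sign_off())"
```

```text
the job is handed in; nothing more can be done
None
```

The filter cover is off and lies face up in the middle of the rubber mat; the squeeze peaked at about 11 N, the bystanders are untouched, and the job was handed in at about 52 s (no verdict shown).

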